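# Set the ladder post of a spar rest to its top rung and lay the spar blank in the forks

### The arm

A 7-joint arm with a two-finger parallel gripper is mounted at the origin on a cart in front of the work surface, level with it; the furniture and walls round the work are solid. World frame = base frame: x ahead of the robot, y to its left, z up, the work surface at z = 0. Lengths are in m, angles in rad, forces in N, time in s.
With the tool pointing down it reaches from about 0.425 to 0.875 m from the base axis. Payload 4.7 kg.
Tool frame: the origin (TCP) lies midway between the tips of the shut fingers; the grasp point (between the pads) lies 19 mm behind it; z points along the fingers, y is the line along which they close (so a half turn about z gives the same grasp; the last joint's range is limited). The gripper opens to 87 mm and grips with 3 to 60 N. Pads are 19 mm wide; open, the fingers measure 117 mm over their backs; the gripper's body (75 mm by 190 mm) begins 51 mm behind the grasp point.
Start: joints at [-1.296, 0.321, -0.07, 1.45, 0.023, 1.371, -0.057], TCP at [0.168, 0.628, 0.223] pointing down, gripper open.
Joint ranges: [-2.86, 2.86], [-0.3, 2.09], [-1.38, 1.24], [0.06, 2.45], [-1.56, 4.7], [0.09, 2.05], [-2.69, 2.69]. Speed limits (rad/s): [2.57, 2.57, 3.14, 3.14, 3.14, 3.14, 3.14].

### API

Orientations are given as a rotation vector (axis times angle).
In Python, from bench import ctrl, get_image, calibration gives the robot as it stands.
- The arm moves only by the tool apply_moves, never from a script. Its arguments are lists of equal length, an entry for each row: "dp": the shift along the tool's x, y, z in m, a list of three; "twist": the turn, a rotation vector about the tool's x, y, z in rad, a list of three; "fingers": the closure, from 0 (fully open) to 1 (shut). In form: {"dp": [[dx, dy, dz], ...], "twist": [[ax, ay, az], ...], "fingers": [fingers, ...]}. A call has 1 to 10 rows; each row shifts and turns the commanded pose from where the row before left it, along the tool's axes as they then stand; what a row does not reach is not made up. A row lasts 1/10 s, in which the tool goes at most 50 mm and 8.59 degrees, less where a joint would pass 70% of its speed; a pose out of reach is approached as far as the arm can. A call is refused whole if a number of a shift passes 0.05 or a number of a turn 0.15, either way. A call with a gripper value outside its range is refused whole. The fingers move at their own pace and stop on an object; "newtons" is the grip in N (left out, the last holds). Time passes only in rows, so rows that do not move let the fingers close. It gives the time, the measured TCP pose, the force, the opening and the grip force at its end, in the units of the state.
- ctrl.get_state(): the state, without advancing time (a new reading comes with each control period).
- get_image(name): name is "scene" or "side" or "wrist"; returns the picture (384x512x3 uint8, red, green, blue); there is no depth.
- calibration(name): a dict with "fx", "fy", "cx", "cy" (pixels), "eye" and "attitude" of the camera in the world; the wrist camera has in their place "hand_eye" (4x4, takes a point from camera to tool coordinates, whose origin is the TCP and whose axes are the flange's). Camera axes: x right, y up, looking along -z (the intrinsics and any distortion apply to the point x, -y, -z); pixel columns grow to the right and rows downward; lengths in m; the calibration is good to about 2 mm. The wrist camera is an equidistant fisheye: a pixel r from the principal point sees the ray r / f radians off the axis. A picture is of the moment at which its call begins: read the wrist's pose just before it. calibration takes no time and is no camera call.
- ctrl.close_job(): hands the job in; it is judged then, once.
The state is a dict: "time": time; "joint_positions": joint angles; "qd": joint speeds; "joint_torque": joint torques, N m; "position": TCP position; "tool_rot": TCP orientation; "ft_force": force on the tool from outside, world axes, zero at the start; "torque": the same for the moment, N m; "grip_width": opening from 0.0 (shut) to 1.0 (fully open); "grip_force": force on a finger pad.
Only numpy, scipy, OpenCV 4.12 (cv2) and the standard library are available. Lean on these libraries where they do the work, as an engineer would, in place of code of your own. Each camera call takes 0.05 s, during which the arm holds its last target. There are 200 camera calls.

### The job

Get the spar rest ready for varnishing: lift the sliding section of its ladder post until its pawl has gone past the top rung, then lower it gently until the pawl sits on that rung and carries the section by itself. Do not ram it against its end buffers, press it down hard on the rung or let it drop. Then lay the wooden spar blank from the bench across the two forks, about centred between the posts, and leave the jars, the pot and the sanding block where they are.

Things in the scene. Friction and masses are not known exactly. Their poses are not given: they have to be found in the camera images.
- spar_rest: Rest on a heavy plywood base 84 x 330 x 18 mm that does not shift; origin at the middle of the base's underside, on the bench; y along the base (towards the ladder post), z up. At y = -110 mm stands a square post with a fixed U fork, its floor 277 mm above the bench; at y = +110 mm the ladder post with the sliding section.
- ladder_post (a point): Foot of the ladder post, on the base's top (18 mm up). Two aluminium channels up to 165 mm with three 8 mm rungs between them, 22 mm behind (+x) the section: two riveted, 45 and 81 mm above the bench; the top one is clamped in slotted plates with the rubber end buffers, 117 mm up but trimmed by up to 8 mm up or down: its true height must be felt.
- section: Section (about 0.45 kg) that slides up and down in the ladder post, hanging by its pawl on the lowest rung at first. Origin: middle of its fork's floor, 205 mm above the bench at first; axes as spar_rest. Fork: wooden block 40 (x) x 30 (y) x 27 mm below the origin, grip it; two prongs up to 21 mm above it; slot 20 mm wide in x, runs along y, like the fixed fork.
- pawl_pivot (a point): Pivot of the section's pawl, 153 mm below the section's origin. The 26 mm beak reaches back over the rung, a weighted tail hangs in front. Passing a rung the beak tips down; only when the pivot is 21 mm or more above the rung does it swing level. Seated: pivot 7 mm above the rung. The buffers meet the section 18 mm above the top seat and give 1 mm per 6 N.
- batten: Spar blank: square light wooden bar 300 x 14 x 14 mm, about 60 g, lying loose on the bench in front of the rest; origin at the middle of its underside, x along its length.
- varnish_pot: Bystander: round pot of varnish with black cap, 60 mm wide, 92 mm high, origin at its underside.
- sanding_block: Bystander: cork sanding block 59 x 68 x 18 mm lying flat, origin at its underside.
- parts_jar: Bystander: lidded glass jar of small parts, 52 mm wide, 62 mm high, origin at its underside.
- rinse_jar: Bystander: open glass jar, 50 mm wide, 46 mm high, origin at its underside.

How it is judged:
By the outcome, as a careful person would: the job done as asked, in the order asked, and still so for the second after the job is handed in, with the robot touching nothing.
It also fails if it takes over 58 s, if anything falls off the work surface, if the arm or the gripper's body presses on something with over 40 N, if the wrist force passes 120 N, or if a joint passes its speed limit or range.

## Working session

There is one attempt and no reset: what is moved stays moved. The work goes in short steps, Python scripts to look and compute and a tool call to move; the robot and the scene stay as the last step left them, time stands still between calls to the robot, and variables do not carry over. Pictures are saved under pics/ and viewed, at most 10 in all, crops included, and the job is handed in when it is done.

Besides the shell and the picture viewer there is one more tool, called after "Request:" as name(argument=value, ...), one argument or row to a line, values as JSON. apply_moves: Moves the arm, as the interface text tells. Its arguments: {"type":"object","properties":{"dp":{"type":"array"},"twist":{"type":"array"},"fingers":{"type":"array"},"newtons":{"type":"number"}},"required":["dp","twist","fingers"]}

```bash
mkdir -p pics; ls; cat > h.py <<'E'
import numpy as np, cv2
from scipy.spatial.transform import Rotation as R
from bench import ctrl, get_image, calibration
def save(name,fn):
    im=get_image(name); cv2.imwrite(fn,im[:,:,::-1]); return im
E
python3 - <<'E'
from h import *
s=ctrl.get_state()
print({k:np.round(v,3) for k,v in s.items()})
for n in("scene","side","wrist"):
    print(n,calibration(n)); save(n,f"pics/{n}0.png")
a=cv2.imread("pics/scene0.png");b=cv2.imread("pics/side0.png")
E
```

```text
pics
{'time': np.float64(0.0), 'joint_positions': array([-1.296,  0.322, -0.07 ,  1.452,  0.023,  1.371, -0.057]), 'qd': array([-0.   ,  0.   , -0.   ,  0.   ,  0.   , -0.   , -0.001]), 'joint_torque': array([ 0.0000e+00, -4.9129e+01, -4.0300e-01, -3.1253e+01, -6.4000e-02,
        4.4000e-02,  0.0000e+00]), 'position': array([0.168, 0.627, 0.221]), 'tool_rot': array([-4.090e-01, -3.115e+00,  3.000e-03]), 'ft_force': array([-0.022, -0.796,  0.033]), 'torque': array([-0.01 ,  0.017, -0.025]), 'grip_force': np.float64(0.0), 'grip_width': np.float64(0.999)}
scene {'fx': 364.3890182822143, 'fy': 364.3890182822143, 'cx': 255.5552083981415, 'cy': 193.4718146262988, 'eye': array([-0.31132228, -0.54666407,  0.93333396]), 'attitude': array([ 0.81079051, -0.47001422, -0.98034471])}
side {'fx': 398.7007137394336, 'fy': 398.7007137394336, 'cx': 253.1178373213431, 'cy': 194.6071073737992, 'eye': array([0.41815067, 0.94375903, 0.75332154]), 'attitude': array([ 0.08971694, -1.48238521, -2.65035119])}
wrist {'fx': 297.3186396354542, 'fy': 297.3186396354542, 'cx': 255.52048129008207, 'cy': 185.92008748956135, 'hand_eye': array([[-1.27463545e-05,  9.69337443e-01,  2.45733438e-01,
         6.68240095e-02],
       [ 9.99999983e-01,  5.75488177e-05, -1.75140469e-04,
        -1.06424514e-03],
       [-1.83911883e-04,  2.45733431e-01, -9.69337427e-01,
        -1.61896990e-01],
       [ 0.00000000e+00,  0.00000000e+00,  0.00000000e+00,
         1.00000000e+00]])}
```

View pics/scene0.png

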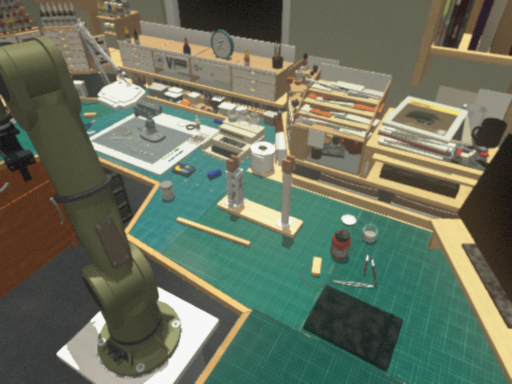

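View pics/side0.png

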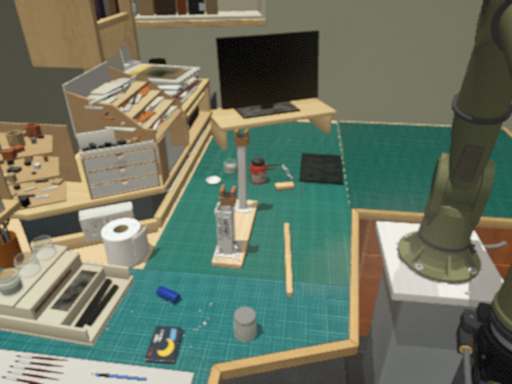

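The scene view shows the ladder post's fork near (235,160), the fixed fork near (288,160) and the batten from (178,219) to (249,243). In the side view the ladder fork is near (227,195), the fixed fork near (242,135) and the batten runs from (287,224) to (290,294). I'll zoom in on both.

```bash
python3 - <<'E'
from h import *
a=cv2.imread("pics/scene0.png")[140:260,165:315];b=cv2.imread("pics/side0.png")[120:305,180:310]
A=cv2.resize(a,None,fx=3,fy=3,interpolation=cv2.INTER_CUBIC)
B=cv2.resize(b,None,fx=2.7,fy=2.7,interpolation=cv2.INTER_CUBIC)
c=np.zeros((600,800,3),np.uint8);c[:A.shape[0],:A.shape[1]]=A;c[:B.shape[0],450:450+B.shape[1]]=B[:600,:350]
cv2.imwrite("pics/c0.png",c)
E
```

```text
(no output)
```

View pics/c0.png

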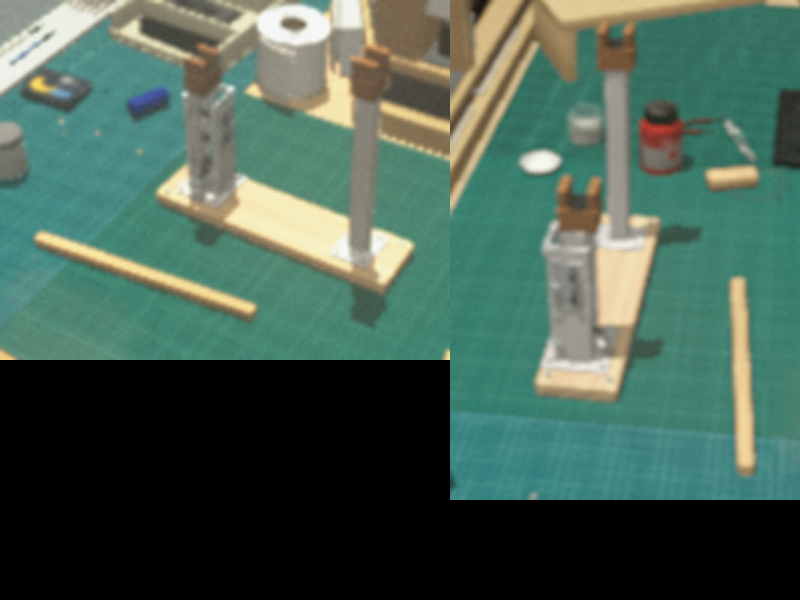

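```bash
cat >> h.py <<'E'
def ray(n,p):
    c=calibration(n); d=np.array([(p[0]-c['cx'])/c['fx'],-(p[1]-c['cy'])/c['fy'],-1.])
    return c['eye'],R.from_rotvec(c['attitude']).apply(d)
def plane(n,p,z):
    e,d=ray(n,p); return e+d*(z-e[2])/d[2]
def tri(p,q,a="scene",b="side"):
    e,d=ray(a,p);f,g=ray(b,q); A=np.stack([d,-g],1); t=np.linalg.lstsq(A,f-e,rcond=None)[0]
    x,y=e+d*t[0],f+g*t[1]; return (x+y)/2,np.linalg.norm(x-y)
E
python3 - <<'E'
from h import *
S=lambda u,v:(165+u/3,140+v/3)
D=lambda u,v:(180+(u-450)/2.7,120+v/2.7)
for n,f,pts,z in (("scene",S,[(40,236),(253,309)],.007),("side",D,[(745,472),(738,279)],.007),
  ("scene",S,[(158,192),(383,281),(413,243)],.018),("side",D,[(537,380),(616,390),(660,219)],.018)):
    for p in pts: print(n,np.round(plane(n,f(*p),z),4))
# fork bottoms/tops
print(tri(S(203,72),D(580,210)),tri(S(370,75),D(617,52)))
E
```

```text
scene [0.4217 0.2048 0.007 ]
scene [ 0.4452 -0.0901  0.007 ]
side [0.4145 0.2091 0.007 ]
side [ 0.4358 -0.1008  0.007 ]
scene [0.5546 0.1165 0.018 ]
scene [ 0.5507 -0.2059  0.018 ]
scene [ 0.6284 -0.21    0.018 ]
side [0.6322 0.1166 0.018 ]
side [0.5494 0.1222 0.018 ]
side [ 0.5402 -0.2044  0.018 ]
(array([0.59221416, 0.06475274, 0.19719425]), np.float64(0.005554486301348457)) (array([ 0.58621942, -0.15501725,  0.26935403]), np.float64(0.0061079341882576))
```

Request:
apply_moves(
  dp=[
    [0,0,-0.04],
    [0,0,-0.04],
    [-0.02,-0.03,-0.03],
    [-0.0225,-0.0325,0],
    [-0.0225,-0.0325,0],
    [-0.0225,-0.0325,0],
    [-0.0225,-0.0325,0],
    [-0.0225,-0.0325,0],
    [-0.0225,-0.0325,0],
    [-0.0225,-0.0325,0],
  ],
  twist=[
    [0,0,-0.12],
    [0,0,-0.12],
    [0,0,0],
    [0,0,0],
    [0,0,0],
    [0,0,0],
    [0,0,0],
    [0,0,0],
    [0,0,0],
    [0,0,0],
  ],
  fingers=[0,0,0,0,0,0,0,0,0,0],
  newtons=30,
)

```text
time: 1.15
position: [0.3403, 0.3653, 0.3324]
tool_rot: [-0.033, -3.141, -0.0]
ft_force: [0.6, 0.2, -0.1]
grip_width: 0.996
grip_force: 0.0
```

Request:
apply_moves(
  dp=[
    [-0.0225,-0.0325,0],
    [-0.0225,-0.0325,0],
    [-0.0225,-0.0325,0],
    [-0.0225,-0.0325,0],
    [-0.0225,-0.0325,0],
    [-0.0225,-0.0325,0],
    [-0.0225,-0.0325,0],
    [-0.0225,-0.0325,0],
    [-0.0225,-0.0325,0],
    [-0.02,-0.03,0],
  ],
  twist=[
    [0,0,0],
    [0,0,0],
    [0,0,0],
    [0,0,0],
    [0,0,0],
    [0,0,0],
    [0,0,0],
    [0,0,0],
    [0,0,0],
    [0,0,0],
  ],
  fingers=[0,0,0,0,0,0,0,0,0,0],
)

```text
time: 2.15
position: [0.5561, 0.038, 0.3324]
tool_rot: [0.033, 3.141, -0.0]
ft_force: [0.8, 0.1, 0.5]
grip_width: 1.001
grip_force: 0.0
```

```bash
python3 - <<'E'
from h import *
s=ctrl.get_state()
print({k:np.round(s[k],4).tolist() for k in('time','position','tool_rot','joint_positions','ft_force')})
im=save("wrist","pics/w1.png")
cv2.imwrite("pics/w1b.png",cv2.resize(cv2.imread("pics/w1.png"),None,fx=1.5,fy=1.5))
E
```

```text
{'time': 2.15, 'position': [0.5561, 0.038, 0.3324], 'tool_rot': [0.0334, 3.1413, -0.0002], 'joint_positions': [-0.5957, 0.0906, 0.5217, 1.521, -0.045, 1.542, 1.475], 'ft_force': [0.8271, 0.0613, 0.5357]}
```

View pics/w1b.png

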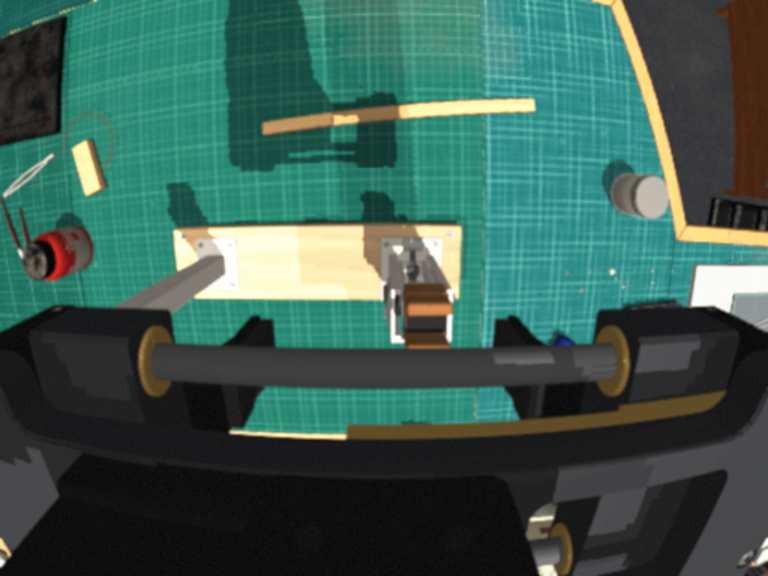

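The wrist view (1.5x) shows the base's front corners at (174,230) and (462,224). The section's fork prong tops span columns 405–451 and rows 285–347. The batten runs from (262,128) to (535,104).

```bash
cat >> h.py <<'E'
def wray(p,pos,rv):
    c=calibration("wrist"); u=np.array([(p[0]-c['cx']),(p[1]-c['cy'])])/c['fx']; th=np.hypot(*u)
    d=np.array([np.sin(th)*u[0]/th,-np.sin(th)*u[1]/th,-np.cos(th)])
    H=c['hand_eye'];r=R.from_rotvec(rv)
    return r.apply(H[:3,3])+pos, r.apply(H[:3,:3]@d)
def wplane(p,pos,rv,z):
    e,d=wray(p,np.array(pos),rv); return e+d*(z-e[2])/d[2]
E
python3 - <<'E'
from h import *
pos=[0.5561,0.038,0.3324];rv=[0.0334,3.1413,-0.0002]
for n,z,pts in(("base",.018,[(174,230),(462,224),(177,299),(460,298)]),("prong",.226,[(405,285),(451,286),(404,302),(452,302),(405,347),(448,347)]),("bat",.007,[(262,129),(535,104),(398,113)])):
    for p in pts: print(n,np.round(wplane((p[0]/1.5,p[1]/1.5),pos,rv,z),4))
E
```

```text
base [ 0.5461 -0.2058  0.018 ]
base [0.5502 0.1225 0.018 ]
base [ 0.6295 -0.2129  0.018 ]
base [0.6338 0.1217 0.018 ]
prong [0.5613 0.0504 0.226 ]
prong [0.5626 0.0794 0.226 ]
prong [0.5723 0.0497 0.226 ]
prong [0.5731 0.0803 0.226 ]
prong [0.6031 0.0502 0.226 ]
prong [0.604  0.0784 0.226 ]
bat [ 0.4393 -0.0943  0.007 ]
bat [0.4145 0.2097 0.007 ]
bat [0.4288 0.0556 0.007 ]
```

Request:
apply_moves(
  dp=[
    [-0.0145,0.014,0],
    [-0.014,0.0136,0],
    [0,0,0.035],
    [0,0,0.035],
    [0,0,0.035],
    [0,0,0.03],
    [0,0,0.015],
    [0,0,0.006],
    [0,0,0.002],
    [0,0,0],
  ],
  twist=[
    [0,0,-0.009],
    [0,0,0],
    [0,0,0],
    [0,0,0],
    [0,0,0],
    [0,0,0],
    [0,0,0],
    [0,0,0],
    [0,0,0],
    [0,0,0],
  ],
  fingers=[0,0,0.2,0.2,0.2,0.2,0.2,0.2,0.2,0.2],
)

```text
time: 3.2
position: [0.5853, 0.0671, 0.1758]
tool_rot: [0.019, 3.14, 0.001]
ft_force: [0.8, 0.6, -0.0]
grip_width: 0.801
grip_force: 0.0
```

```bash
python3 - <<'E'
from h import *
s=ctrl.get_state()
print({k:np.round(s[k],4).tolist() for k in('time','position','tool_rot','joint_positions','ft_force','grip_width')})
im=save("side","pics/s2.png"); w=save("wrist","pics/w2.png")
c=np.zeros((600,800,3),np.uint8)
c[:480,:400]=cv2.resize(im[100:292,170:330,::-1],(400,480));w2=cv2.resize(w[120:300,180:380,::-1],(400,360));c[:360,400:]=w2
cv2.imwrite("pics/c2.png",c)
E
```

```text
{'time': 3.2, 'position': [0.5853, 0.0671, 0.1758], 'tool_rot': [0.0185, 3.1395, 0.0008], 'joint_positions': [-0.5903, 0.2305, 0.5007, 1.6901, -0.1162, 1.2484, 1.495], 'ft_force': [0.8425, 0.5823, -0.0035], 'grip_width': 0.8008}
```

View pics/c2.png

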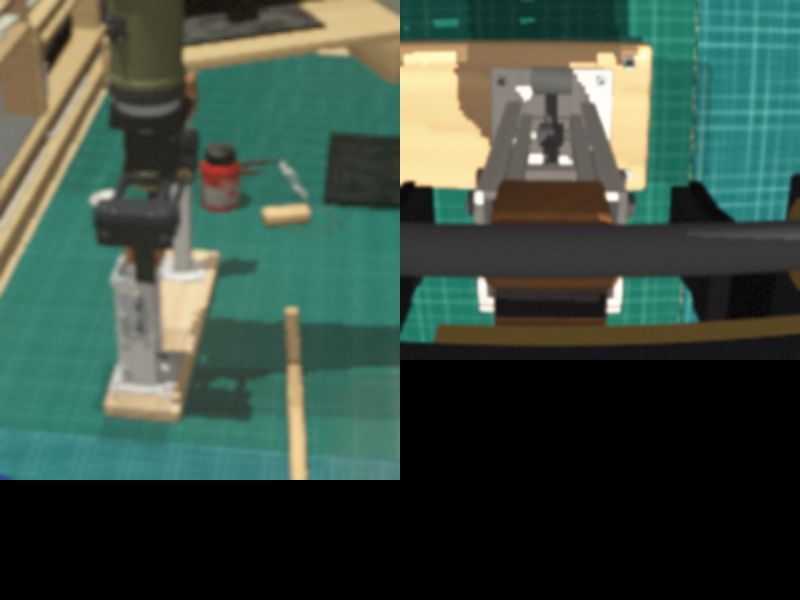

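The gripper straddles the block and is centred on it to about 1 mm. Closing now.

Request:
apply_moves(
  dp=[
    [0,0,0.001],
    [0,0,0],
    [0,0,0],
    [0,0,0],
    [0,0,0],
    [0,0,0],
  ],
  twist=[
    [0,0,0],
    [0,0,0],
    [0,0,0],
    [0,0,0],
    [0,0,0],
    [0,0,0],
  ],
  fingers=[0.8,1,1,1,1,1],
  newtons=35,
)

```text
time: 3.9
position: [0.5844, 0.0668, 0.1736]
tool_rot: [-0.019, -3.142, 0.0]
ft_force: [0.4, 0.3, -0.3]
grip_width: 0.349
grip_force: 35.0
```

Request:
apply_moves(
  dp=[
    [0,0,-0.002],
    [0,0,-0.003],
    [0,0,-0.005],
    [0,0,-0.005],
    [0,0,0],
  ],
  twist=[
    [0,0,0],
    [0,0,0],
    [0,0,0],
    [0,0,0],
    [0,0,0],
  ],
  fingers=[1,1,1,1,1],
)

```text
time: 4.4
position: [0.5844, 0.0668, 0.1894]
tool_rot: [0.019, 3.141, 0.0]
ft_force: [0.6, -1.0, -3.9]
grip_width: 0.35
grip_force: 35.0
```

Request:
apply_moves(
  dp=[
    [0,0,-0.007],
    [0,0,-0.008],
    [0,0,-0.008],
    [0,0,-0.008],
    [0,0,-0.008],
    [0,0,-0.008],
    [0,0,-0.007],
    [0,0,-0.004],
    [0,0,-0.002],
    [0,0,0],
  ],
  twist=[
    [0,0,0],
    [0,0,0],
    [0,0,0],
    [0,0,0],
    [0,0,0],
    [0,0,0],
    [0,0,0],
    [0,0,0],
    [0,0,0],
    [0,0,0],
  ],
  fingers=[1,1,1,1,1,1,1,1,1,1],
)

```text
time: 5.4
position: [0.5844, 0.0668, 0.2488]
tool_rot: [0.019, 3.142, -0.0]
ft_force: [1.3, -1.4, -2.9]
grip_width: 0.35
grip_force: 35.0
```

Request:
apply_moves(
  dp=[
    [0,0,-0.001],
    [0,0,-0.001],
    [0,0,-0.001],
    [0,0,0],
  ],
  twist=[
    [0,0,0],
    [0,0,0],
    [0,0,0],
    [0,0,0],
  ],
  fingers=[1,1,1,1],
)

```text
time: 5.8
position: [0.5844, 0.0668, 0.2516]
tool_rot: [-0.019, -3.141, 0.0]
ft_force: [1.0, -2.5, -4.6]
grip_width: 0.351
grip_force: 35.0
```

Lift is now +78 mm. The buffers can't meet the section before about +82 mm, so from here I go in small steps and read the force.

Request:
apply_moves(
  dp=[
    [0,0,-0.001],
    [0,0,-0.001],
    [0,0,0],
  ],
  twist=[
    [0,0,0],
    [0,0,0],
    [0,0,0],
  ],
  fingers=[1,1,1],
)

```text
time: 6.1
position: [0.5844, 0.0668, 0.2537]
tool_rot: [-0.019, -3.141, 0.0]
ft_force: [1.2, -2.7, -4.4]
grip_width: 0.353
grip_force: 35.0
```

Request:
apply_moves(
  dp=[
    [0,0,-0.001],
    [0,0,-0.001],
    [0,0,0],
  ],
  twist=[
    [0,0,0],
    [0,0,0],
    [0,0,0],
  ],
  fingers=[1,1,1],
)

```text
time: 6.4
position: [0.5844, 0.0669, 0.2558]
tool_rot: [-0.019, -3.141, 0.0]
ft_force: [1.6, -2.5, -3.8]
grip_width: 0.348
grip_force: 35.0
```

Request:
apply_moves(
  dp=[
    [0,0,-0.001],
    [0,0,-0.001],
    [0,0,0],
  ],
  twist=[
    [0,0,0],
    [0,0,0],
    [0,0,0],
  ],
  fingers=[1,1,1],
)

```text
time: 6.7
position: [0.5844, 0.0668, 0.2578]
tool_rot: [0.019, 3.142, -0.0]
ft_force: [0.8, -2.8, -5.0]
grip_width: 0.352
grip_force: 35.0
```

Request:
apply_moves(
  dp=[
    [0,0,-0.001],
    [0,0,-0.001],
    [0,0,0],
  ],
  twist=[
    [0,0,0],
    [0,0,0],
    [0,0,0],
  ],
  fingers=[1,1,1],
)

```text
time: 7.0
position: [0.5844, 0.0668, 0.2598]
tool_rot: [0.019, 3.142, -0.0]
ft_force: [0.9, -2.8, -4.4]
grip_width: 0.349
grip_force: 35.0
```

Request:
apply_moves(
  dp=[
    [0,0,-0.001],
    [0,0,-0.001],
    [0,0,0],
  ],
  twist=[
    [0,0,0],
    [0,0,0],
    [0,0,0],
  ],
  fingers=[1,1,1],
)

```text
time: 7.3
position: [0.5844, 0.0669, 0.2618]
tool_rot: [0.019, 3.141, -0.0]
ft_force: [0.3, -2.9, -3.8]
grip_width: 0.351
grip_force: 35.0
```

Request:
apply_moves(
  dp=[
    [0,0,-0.001],
    [0,0,-0.001],
    [0,0,0],
  ],
  twist=[
    [0,0,0],
    [0,0,0],
    [0,0,0],
  ],
  fingers=[1,1,1],
)

```text
time: 7.6
position: [0.5844, 0.0668, 0.2638]
tool_rot: [0.019, 3.141, -0.0]
ft_force: [-0.3, -3.6, -4.2]
grip_width: 0.351
grip_force: 35.0
```

Lift is +90 mm, with no contact yet.

Request:
apply_moves(
  dp=[
    [0,0,-0.001],
    [0,0,-0.001],
    [0,0,0],
  ],
  twist=[
    [0,0,0],
    [0,0,0],
    [0,0,0],
  ],
  fingers=[1,1,1],
)

```text
time: 7.9
position: [0.5844, 0.0669, 0.2658]
tool_rot: [0.019, 3.141, 0.0]
ft_force: [-0.0, -3.6, -3.7]
grip_width: 0.353
grip_force: 35.0
```

Request:
apply_moves(
  dp=[
    [0,0,-0.001],
    [0,0,-0.001],
    [0,0,0],
  ],
  twist=[
    [0,0,0],
    [0,0,0],
    [0,0,0],
  ],
  fingers=[1,1,1],
)

```text
time: 8.2
position: [0.5844, 0.0668, 0.2671]
tool_rot: [-0.019, -3.141, 0.001]
ft_force: [1.5, -4.3, -7.5]
grip_width: 0.35
grip_force: 35.0
```

Request:
apply_moves(
  dp=[
    [0,0,-0.0005],
    [0,0,0],
    [0,0,0],
  ],
  twist=[
    [0,0,0],
    [0,0,0],
    [0,0,0],
  ],
  fingers=[1,1,1],
)

```text
time: 8.5
position: [0.5844, 0.0668, 0.2675]
tool_rot: [-0.019, -3.141, 0.001]
ft_force: [2.9, -3.9, -11.3]
grip_width: 0.352
grip_force: 35.0
```

The buffers are confirmed: force climbs from a contact height of about z = 0.2665. The seat should then be near z = 0.2485. Lowering gently.

Request:
apply_moves(
  dp=[
    [0,0,0.002],
    [0,0,0.003],
    [0,0,0.003],
    [0,0,0.003],
    [0,0,0.002],
    [0,0,0.002],
    [0,0,0.001],
    [0,0,0],
  ],
  twist=[
    [0,0,0],
    [0,0,0],
    [0,0,0],
    [0,0,0],
    [0,0,0],
    [0,0,0],
    [0,0,0],
    [0,0,0],
  ],
  fingers=[1,1,1,1,1,1,1,1],
)

```text
time: 9.3
position: [0.5844, 0.0669, 0.2518]
tool_rot: [-0.019, -3.141, 0.0]
ft_force: [0.3, -4.5, -4.4]
grip_width: 0.347
grip_force: 35.0
```

Request:
apply_moves(
  dp=[
    [0,0,0.001],
    [0,0,0.001],
    [0,0,0],
  ],
  twist=[
    [0,0,0],
    [0,0,0],
    [0,0,0],
  ],
  fingers=[1,1,1],
)

```text
time: 9.6
position: [0.5844, 0.0669, 0.2499]
tool_rot: [-0.019, -3.141, 0.0]
ft_force: [-0.6, -5.1, -4.7]
grip_width: 0.349
grip_force: 35.0
```

Request:
apply_moves(
  dp=[
    [0,0,0.001],
    [0,0,0],
  ],
  twist=[
    [0,0,0],
    [0,0,0],
  ],
  fingers=[1,1],
)

```text
time: 9.8
position: [0.5844, 0.0668, 0.2489]
tool_rot: [-0.019, -3.142, 0.0]
ft_force: [-0.0, -5.3, -6.0]
grip_width: 0.351
grip_force: 35.0
```

Request:
apply_moves(
  dp=[
    [0,0,0.0005],
    [0,0,0.0005],
    [0,0,0],
  ],
  twist=[
    [0,0,0],
    [0,0,0],
    [0,0,0],
  ],
  fingers=[1,1,1],
)

```text
time: 10.1
position: [0.5844, 0.0669, 0.2482]
tool_rot: [0.019, 3.141, 0.0]
ft_force: [-0.2, -5.3, -3.4]
grip_width: 0.348
grip_force: 35.0
```

Request:
apply_moves(
  dp=[
    [0,0,0.0005],
    [0,0,0],
    [0,0,0],
  ],
  twist=[
    [0,0,0],
    [0,0,0],
    [0,0,0],
  ],
  fingers=[1,1,1],
)

```text
time: 10.4
position: [0.5845, 0.0669, 0.2481]
tool_rot: [0.019, 3.141, 0.0]
ft_force: [-0.0, -6.1, -1.7]
grip_width: 0.354
grip_force: 35.0
```

Request:
apply_moves(
  dp=[
    [0,0,0.0005],
    [0,0,0],
    [0,0,0],
  ],
  twist=[
    [0,0,0],
    [0,0,0],
    [0,0,0],
  ],
  fingers=[1,1,1],
)

```text
time: 10.7
position: [0.5845, 0.0669, 0.248]
tool_rot: [0.019, 3.141, 0.001]
ft_force: [-1.1, -5.4, -0.4]
grip_width: 0.347
grip_force: 35.0
```

It is seated: z holds at 0.248 and the weight is off the wrist. I'll relax the grip, then open.

Request:
apply_moves(
  dp=[
    [0,0,0],
    [0,0,0],
    [0,0,0],
  ],
  twist=[
    [0,0,0],
    [0,0,0],
    [0,0,0],
  ],
  fingers=[1,1,1],
  newtons=4,
)

```text
time: 11.0
position: [0.5846, 0.0669, 0.248]
tool_rot: [0.019, 3.141, 0.001]
ft_force: [-2.4, -6.1, -0.1]
grip_width: 0.369
grip_force: 4.0
```

Request:
apply_moves(
  dp=[
    [0,0,0],
    [0,0,0],
    [0,0,0],
    [0,0,0],
    [0,0,-0.01],
    [0,0,-0.03],
    [0,0,-0.04],
    [0,0,-0.02],
    [0,0,0],
    [0,0,0],
  ],
  twist=[
    [0,0,0],
    [0,0,0],
    [0,0,0],
    [0,0,0],
    [0,0,0],
    [0,0,0],
    [0,0,0],
    [0,0,0],
    [0,0,0],
    [0,0,0],
  ],
  fingers=[0.5,0.3,0,0,0,0,0,0,0,0],
)

```text
time: 12.0
position: [0.5846, 0.0671, 0.3476]
tool_rot: [0.018, 3.14, 0.001]
ft_force: [0.3, 0.3, -0.6]
grip_width: 0.997
grip_force: 0.0
```

```bash
python3 - <<'E'
from h import *
s=ctrl.get_state()
print({k:np.round(s[k],4).tolist() for k in('time','position','tool_rot','joint_positions','ft_force','grip_width')})
im=save("side","pics/s3.png"); w=save("wrist","pics/w3.png")
c=np.zeros((600,800,3),np.uint8)
c[:480,:400]=cv2.resize(im[100:292,170:330,::-1],(400,480));c[:300,400:]=cv2.resize(w[:,:,::-1],(400,300))
c[300:600,400:]=cv2.resize(w[120:270,180:380,::-1],(400,300))
cv2.imwrite("pics/c3.png",c)
E
```

```text
{'time': 12.0, 'position': [0.5846, 0.0671, 0.3476], 'tool_rot': [0.0183, 3.1404, 0.001], 'joint_positions': [-0.6003, 0.1653, 0.5148, 1.4178, -0.0816, 1.5784, 1.4671], 'ft_force': [0.2832, 0.2927, -0.577], 'grip_width': 0.9973}
```

View pics/c3.png

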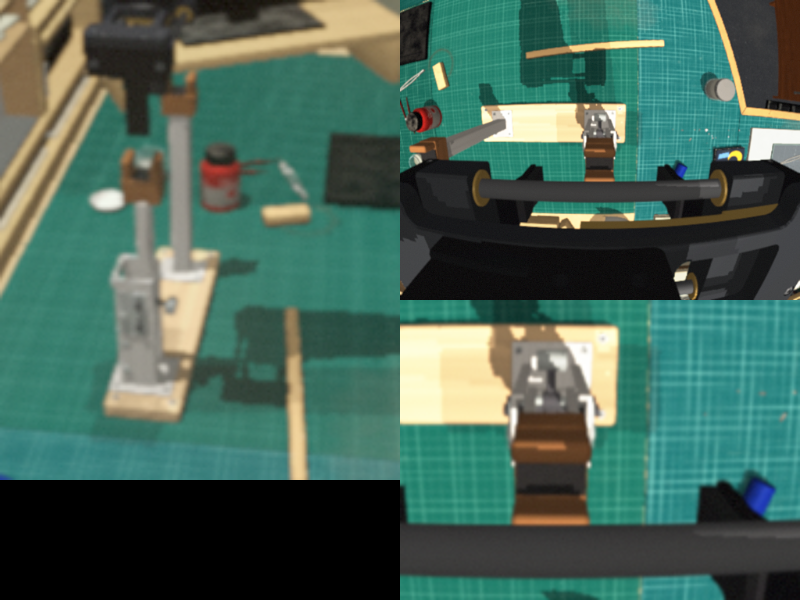

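The section now holds on the top rung, with its fork about level with the fixed one. I'll move to a spot where both forks are in view, to get the line of the slots.

Request:
apply_moves(
  dp=[
    [-0.004,-0.029,-0.018],
    [-0.004,-0.029,-0.018],
    [-0.004,-0.029,-0.018],
    [-0.004,-0.03,-0.018],
    [0,0,0],
    [0,0,0],
  ],
  twist=[
    [0,0,0],
    [0,0,0],
    [0,0,0],
    [0,0,0],
    [0,0,0],
    [0,0,0],
  ],
  fingers=[0,0,0,0,0,0],
)

```text
time: 12.7
position: [0.5989, -0.0508, 0.4182]
tool_rot: [-0.021, -3.14, -0.001]
ft_force: [0.2, 1.0, 0.4]
grip_width: 1.002
grip_force: 0.0
```

```bash
python3 - <<'E'
from h import *
s=ctrl.get_state()
print({k:np.round(s[k],4).tolist() for k in('time','position','tool_rot','joint_positions')})
w=save("wrist","pics/w4.png")
c=cv2.resize(w[90:240,100:420,::-1],(800,375),interpolation=cv2.INTER_CUBIC)
cv2.imwrite("pics/c4.png",c)
E
```

```text
{'time': 12.7, 'position': [0.5989, -0.0508, 0.4182], 'tool_rot': [-0.0214, -3.1404, -0.0005], 'joint_positions': [-0.4365, 0.2193, 0.604, 1.2326, -0.1256, 1.7275, 1.6938]}
```

View pics/c4.png

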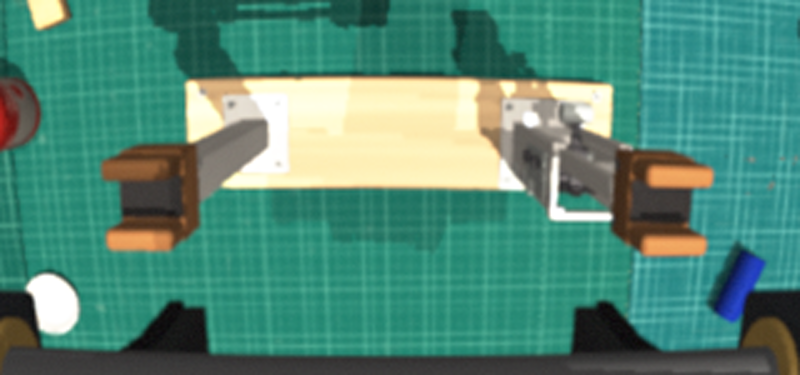

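Both forks are clear in the crop. The fixed fork's prong tops are at about (136,170) and (140,240), the section's at about (680,177) and (675,244).

```bash
python3 - <<'E'
from h import *
pos=[0.5989,-0.0508,0.4182];rv=[-0.0214,-3.1404,-0.0005]
f=lambda u,v:(100+u/2.5,90+v/2.5)
F=[wplane(f(*p),pos,rv,.298) for p in((136,170),(140,240))]
S=[wplane(f(*p),pos,rv,.300) for p in((680,177),(675,244))]
print(F,S); a=np.mean(F,0);b=np.mean(S,0);print(a,b,b-a,(b[0]-a[0])/(b[1]-a[1]),(a+b)/2)
B=[wplane(f(*p),pos,rv,.018) for p in((187,83),(611,86),(500,190),(222,187))]
print(np.round(B,4))
E
```

```text
[array([ 0.57310721, -0.15218566,  0.298     ]), array([ 0.60188449, -0.15299855,  0.298     ])] [array([0.57826166, 0.06561923, 0.3       ]), array([0.60607515, 0.06547958, 0.3       ])]
[ 0.58749585 -0.15259211  0.298     ] [0.5921684 0.0655494 0.3      ] [0.00467256 0.21814151 0.002     ] 0.02141983430837902 [ 0.58983213 -0.04352135  0.299     ]
[[ 0.5473 -0.2062  0.018 ]
 [ 0.5534  0.121   0.018 ]
 [ 0.6353  0.034   0.018 ]
 [ 0.6296 -0.1822  0.018 ]]
```

Request:
apply_moves(
  dp=[
    [0.0345,0.021,0],
    [0.0345,0.021,0],
    [0.0345,0.021,0],
    [0.0345,0.021,0],
    [0.0345,0.0215,0],
    [0,0,0.02],
    [0,0,0.02],
    [0,0,0.02],
    [0,0,0.02],
    [0,0,0.02],
  ],
  twist=[
    [0,0,0],
    [0,0,0],
    [0,0,0],
    [0,0,0],
    [0,0,0],
    [0,0,0.148],
    [0,0,0.148],
    [0,0,0.148],
    [0,0,0.148],
    [0,0,0.148],
  ],
  fingers=[0,0,0,0,0,0,0,0,0,0],
)

```text
time: 13.75
position: [0.4267, 0.0589, 0.3171]
tool_rot: [-1.156, -2.919, 0.001]
ft_force: [0.2, -0.6, 0.1]
grip_width: 1.003
grip_force: 0.0
```

Request:
apply_moves(
  dp=[
    [0,0,0.035],
    [0,0,0.035],
    [0,0,0.035],
    [0,0,0.035],
    [0,0,0.03],
    [0,0,0],
    [0,0,0],
  ],
  twist=[
    [0,0,0.148],
    [0,0,0.148],
    [0,0,0.148],
    [0,0,0.148],
    [0,0,0.145],
    [0,0,0],
    [0,0,0],
  ],
  fingers=[0,0,0,0,0,0,0],
)

```text
time: 14.45
position: [0.4271, 0.0582, 0.1489]
tool_rot: [-2.122, -2.316, 0.002]
ft_force: [-0.0, 0.3, 0.6]
grip_width: 0.994
grip_force: 0.0
```

```bash
python3 - <<'E'
from h import *
s=ctrl.get_state()
print({k:np.round(s[k],4).tolist() for k in('time','position','tool_rot','joint_positions')})
print(R.from_rotvec(s['tool_rot']).as_matrix().round(4))
w=save("wrist","pics/w5.png")
cv2.imwrite("pics/c5.png",cv2.resize(w[:,:,::-1],(768,576)))
E
```

```text
{'time': 14.45, 'position': [0.4271, 0.0582, 0.1489], 'tool_rot': [-2.1217, -2.3159, 0.0021], 'joint_positions': [-0.5082, -0.1078, 0.2948, 2.0675, 0.034, 1.179, -0.1406]}
[[-8.740e-02  9.962e-01 -1.500e-03]
 [ 9.962e-01  8.740e-02 -5.000e-04]
 [-4.000e-04 -1.500e-03 -1.000e+00]]
```

View pics/c5.png

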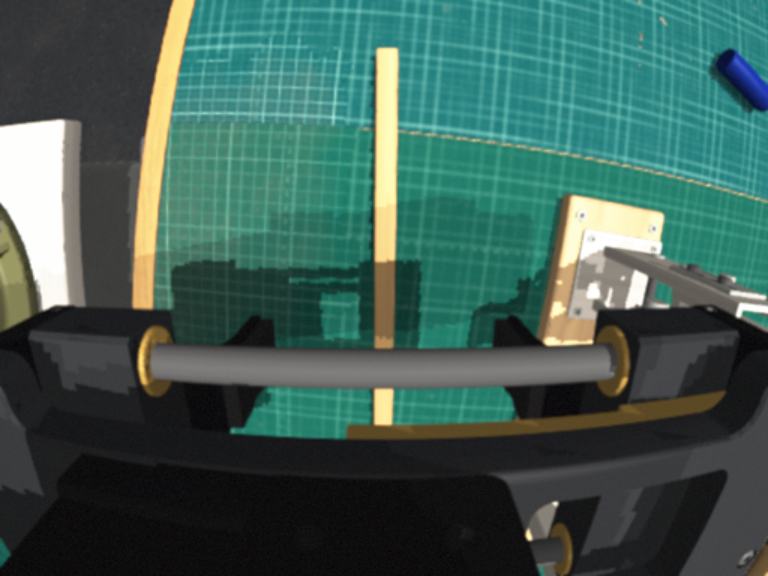

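The batten lies straight down the gripper's centre line, at about column 384, with its far end at (387,48).

```bash
python3 - <<'E'
from h import *
pos=[0.4271,0.0582,0.1489];rv=[-2.1217,-2.3159,0.0021]
for p in((387,49),(384,250)): print(wplane((p[0]/1.5,p[1]/1.5),pos,rv,.012).round(4))
E
```

```text
[0.4161 0.2054 0.012 ]
[0.4261 0.0685 0.012 ]
```

Request:
apply_moves(
  dp=[
    [-0.002,0,0.035],
    [0,0,0.04],
    [0,0,0.035],
    [0,0,0.02],
    [0,0,0.009],
    [0,0,0.003],
    [0,0,0],
    [0,0,0],
  ],
  twist=[
    [0,0,0],
    [0,0,0],
    [0,0,0],
    [0,0,0],
    [0,0,0],
    [0,0,0],
    [0,0,0],
    [0,0,0],
  ],
  fingers=[0,0.3,0.4,0.4,0.4,0.4,0.4,0.4],
  newtons=15,
)

```text
time: 15.3
position: [0.4294, 0.0558, 0.0085]
tool_rot: [2.127, 2.31, 0.004]
ft_force: [-0.8, 0.5, 0.1]
grip_width: 0.607
grip_force: 0.0
```

Request:
apply_moves(
  dp=[
    [0,0,0.003],
    [0,0,0.001],
    [0,0,0],
    [0,0,0],
    [0,0,0],
    [0,0,0],
    [0,0,0],
  ],
  twist=[
    [0,0,0],
    [0,0,0],
    [0,0,0],
    [0,0,0],
    [0,0,0],
    [0,0,0],
    [0,0,0],
  ],
  fingers=[0.4,0.4,1,1,1,1,1],
  newtons=20,
)

```text
time: 16.0
position: [0.428, 0.0553, 0.0031]
tool_rot: [2.128, 2.311, 0.0]
ft_force: [-0.2, 0.1, -1.1]
grip_width: 0.229
grip_force: 0.0
```

Request:
apply_moves(
  dp=[
    [0,0,0],
    [0,0,0],
    [0,0,0],
  ],
  twist=[
    [0,0,0],
    [0,0,0],
    [0,0,0],
  ],
  fingers=[1,1,1],
)

```text
time: 16.3
position: [0.428, 0.0554, 0.0031]
tool_rot: [2.128, 2.311, 0.0]
ft_force: [-0.5, -0.1, 0.3]
grip_width: 0.158
grip_force: 20.0
```

Request:
apply_moves(
  dp=[
    [0,0,-0.01],
    [0,0,-0.03],
    [0,0,-0.04],
    [0,0,-0.04],
    [0,0,-0.04],
    [0,0,-0.04],
    [0,0,-0.04],
    [0,0,-0.04],
    [0,0,-0.04],
    [0,0,-0.022],
  ],
  twist=[
    [0,0,0],
    [0,0,0],
    [0,0,0],
    [0,0,0],
    [0,0,0.034],
    [0,0,0.034],
    [0,0,0.034],
    [0,0,0],
    [0,0,0],
    [0,0,0],
  ],
  fingers=[1,1,1,1,1,1,1,1,1,1],
)

```text
time: 17.3
position: [0.4285, 0.0552, 0.3493]
tool_rot: [2.242, 2.197, 0.008]
ft_force: [0.1, -0.3, -0.6]
grip_width: 0.156
grip_force: 20.0
```

```bash
python3 - <<'E'
from h import *
s=ctrl.get_state(); T=R.from_rotvec(s['tool_rot'])
print({k:np.round(s[k],4).tolist() for k in('time','position','tool_rot','joint_positions','grip_force','grip_width')})
print(T.as_matrix().round(4))
print(T.inv().apply(np.array([.5898,-.0435,s['position'][2]])-s['position']))
E
```

```text
{'time': 17.3, 'position': [0.4285, 0.0552, 0.3493], 'tool_rot': [2.2424, 2.197, 0.0075], 'joint_positions': [-0.5155, -0.2011, 0.274, 1.7437, 0.0536, 1.5864, -0.2661], 'grip_force': 19.9956, 'grip_width': 0.1559}
[[ 0.0205  0.9998  0.005 ]
 [ 0.9998 -0.0205  0.0017]
 [ 0.0018  0.005  -1.    ]]
[-0.09533163  0.16326022  0.00063872]
```

Request:
apply_moves(
  dp=[
    [-0.01,0.0172,0],
    [-0.0173,0.03,0],
    [-0.0173,0.03,0],
    [-0.0173,0.03,0],
    [-0.0173,0.03,0],
    [-0.0115,0.0195,0],
    [-0.0047,0.0066,0],
    [0,0,0],
    [0,0,0],
  ],
  twist=[
    [0,0,0],
    [0,0,0],
    [0,0,0],
    [0,0,0],
    [0,0,0],
    [0,0,0],
    [0,0,0],
    [0,0,0],
    [0,0,0],
  ],
  fingers=[1,1,1,1,1,1,1,1,1],
)

```text
time: 18.2
position: [0.5886, -0.0426, 0.3454]
tool_rot: [-2.242, -2.199, -0.0]
ft_force: [-0.0, 0.5, 0.7]
grip_width: 0.156
grip_force: 20.0
```

```bash
python3 - <<'E'
from h import *
s=ctrl.get_state(); T=R.from_rotvec(s['tool_rot'])
print({k:np.round(s[k],4).tolist() for k in('time','position','tool_rot')})
print(T.inv().apply(np.array([.5898,-.0435,s['position'][2]])-s['position']),T.as_matrix()[:,0])
w=save("wrist","pics/w6.png");im=save("scene","pics/s6.png");sd=save("side","pics/d6.png")
c=np.zeros((600,800,3),np.uint8)
c[:400,:400]=cv2.resize(w[20:220,155:355,::-1],(400,400),interpolation=2);c[:300,400:]=cv2.resize(im[110:260,180:380,::-1],(400,300));c[300:600,400:]=cv2.resize(sd[90:240,150:350,::-1],(400,300))
cv2.imwrite("pics/c6.png",c)
E
```

```text
{'time': 18.2, 'position': [0.5886, -0.0426, 0.3454], 'tool_rot': [-2.2422, -2.1992, -0.0005]}
[-8.76894777e-04  1.23809449e-03 -1.25768098e-06] [1.93617092e-02 9.99812186e-01 8.47232069e-04]
```

View pics/c6.png

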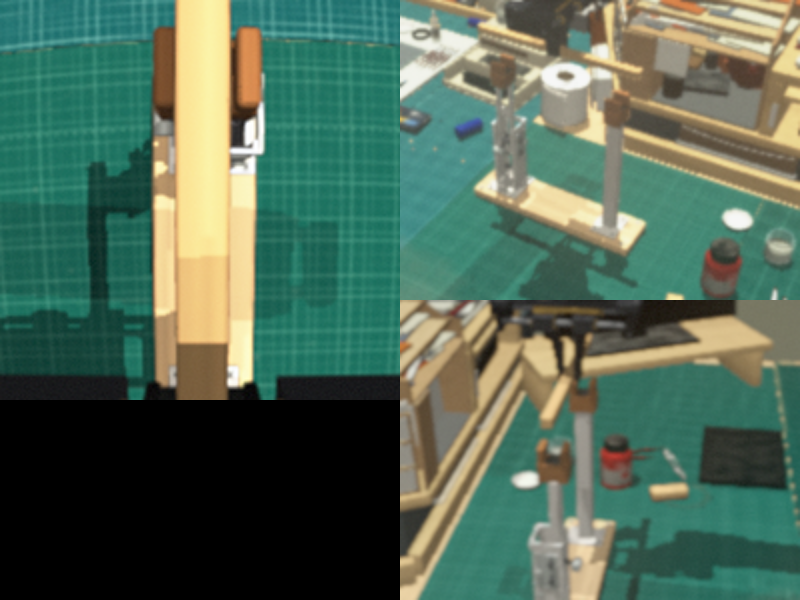

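The section's fork spans columns 154–262 in the wrist crop and the batten columns 176–228, so the batten sits 2–3 mm off centre.

```bash
python3 - <<'E'
from h import *
pos=[0.5886,-0.0426,0.3454];rv=[-2.2422,-2.1992,-0.0005];T=R.from_rotvec(rv)
f=lambda u,v:(155+u/2,20+v/2)
for n,z,pts in(("prong",.300,[(154,75),(262,75)]),("bat",.356,[(176,75),(228,75),(176,200),(228,200),(177,0),(230,0)])):
    P=[wplane(f(*p),pos,rv,z) for p in pts]
    for k in range(0,len(P),2):
        m=(P[k]+P[k+1])/2; print(n,P[k].round(4),P[k+1].round(4),"toolframe",T.inv().apply(m-np.array(pos)).round(4))
E
```

```text
prong [0.5741 0.0622 0.3   ] [0.6113 0.0616 0.3   ] toolframe [0.1046 0.0021 0.0455]
bat [0.5838 0.0514 0.356 ] [0.5969 0.0512 0.356 ] toolframe [ 0.0939 -0.0001 -0.0105]
bat [0.5832 0.0193 0.356 ] [0.5963 0.019  0.356 ] toolframe [ 0.0618 -0.0001 -0.0105]
bat [0.5844 0.0718 0.356 ] [0.5979 0.0715 0.356 ] toolframe [ 0.1143  0.0003 -0.0105]
```

Request:
apply_moves(
  dp=[
    [-0.0009,0.0017,0.005],
    [0,0,0.01],
    [0,0,0.01],
    [0,0,0.006],
    [0,0,0.005],
    [0,0,0.005],
    [0,0,0.003],
    [0,0,0],
  ],
  twist=[
    [0,0,0.001],
    [0,0,0],
    [0,0,0],
    [0,0,0],
    [0,0,0],
    [0,0,0],
    [0,0,0],
    [0,0,0],
  ],
  fingers=[1,1,1,1,1,1,1,1],
)

```text
time: 19.15
position: [0.5909, -0.0443, 0.3006]
tool_rot: [-2.244, -2.198, 0.001]
ft_force: [0.1, -0.0, -0.6]
grip_width: 0.158
grip_force: 20.0
```

Request:
apply_moves(
  dp=[
    [0,0,0.003],
    [0,0,0.003],
    [0,0,0.003],
    [0,0,0.003],
    [0,0,0],
  ],
  twist=[
    [0,0,0],
    [0,0,0],
    [0,0,0],
    [0,0,0],
    [0,0,0],
  ],
  fingers=[1,1,1,1,1],
)

```text
time: 19.65
position: [0.5908, -0.0442, 0.2885]
tool_rot: [-2.244, -2.198, 0.001]
ft_force: [0.3, -0.4, -1.0]
grip_width: 0.154
grip_force: 20.0
```

No contact on the way into the slots. Easing the last few millimetres.

Request:
apply_moves(
  dp=[
    [0,0,0.002],
    [0,0,0.001],
    [0,0,0.001],
    [0,0,0],
  ],
  twist=[
    [0,0,0],
    [0,0,0],
    [0,0,0],
    [0,0,0],
  ],
  fingers=[1,1,1,1],
)

```text
time: 20.05
position: [0.591, -0.0443, 0.285]
tool_rot: [-2.245, -2.198, 0.0]
ft_force: [-0.3, -0.1, -0.3]
grip_width: 0.16
grip_force: 20.0
```

Request:
apply_moves(
  dp=[
    [0,0,0.001],
    [0,0,0.0005],
    [0,0,0],
  ],
  twist=[
    [0,0,0],
    [0,0,0],
    [0,0,0],
  ],
  fingers=[1,1,1],
)

```text
time: 20.35
position: [0.591, -0.0442, 0.2835]
tool_rot: [-2.245, -2.198, 0.0]
ft_force: [-0.4, -0.5, -0.5]
grip_width: 0.16
grip_force: 20.0
```

Request:
apply_moves(
  dp=[
    [0,0,0.0005],
    [0,0,0.0005],
    [0,0,0],
  ],
  twist=[
    [0,0,0],
    [0,0,0],
    [0,0,0],
  ],
  fingers=[1,1,1],
)

```text
time: 20.65
position: [0.591, -0.0443, 0.2825]
tool_rot: [-2.245, -2.198, 0.0]
ft_force: [-0.3, -0.2, -0.1]
grip_width: 0.163
grip_force: 20.0
```

Request:
apply_moves(
  dp=[
    [0,0,0.0005],
    [0,0,0.0005],
    [0,0,0],
  ],
  twist=[
    [0,0,0],
    [0,0,0],
    [0,0,0],
  ],
  fingers=[1,1,1],
)

```text
time: 20.95
position: [0.5911, -0.0443, 0.2817]
tool_rot: [2.245, 2.198, 0.0]
ft_force: [0.1, 0.2, 0.1]
grip_width: 0.159
grip_force: 20.0
```

Request:
apply_moves(
  dp=[
    [0,0,0.0005],
    [0,0,0.0005],
    [0,0,0],
    [0,0,0],
  ],
  twist=[
    [0,0,0],
    [0,0,0],
    [0,0,0],
    [0,0,0],
  ],
  fingers=[1,1,1,1],
  newtons=3,
)

```text
time: 21.35
position: [0.5911, -0.0443, 0.2812]
tool_rot: [2.244, 2.198, 0.001]
ft_force: [-1.3, 0.5, 4.3]
grip_width: 0.16
grip_force: 3.0
```

Request:
apply_moves(
  dp=[
    [0,0,0],
    [0,0,0],
    [0,0,0],
    [0,0,0],
    [0,0,0],
    [0,0,-0.005],
    [0,0,-0.015],
    [0,0,-0.03],
    [0,0,-0.04],
    [0,0,-0.04],
  ],
  twist=[
    [0,0,0],
    [0,0,0],
    [0,0,0],
    [0,0,0],
    [0,0,0],
    [0,0,0],
    [0,0,0],
    [0,0,0],
    [0,0,0],
    [0,0,0],
  ],
  fingers=[0.7,0.6,0.5,0.4,0.3,0.3,0.3,0.3,0.3,0.3],
)

```text
time: 22.35
position: [0.5907, -0.0442, 0.4132]
tool_rot: [2.244, 2.198, 0.001]
ft_force: [0.8, 0.8, 0.8]
grip_width: 0.7
grip_force: 0.0
```

Request:
apply_moves(
  dp=[
    [0,-0.02,-0.01],
    [0,-0.03,0],
    [0,-0.03,0],
    [0,-0.03,0],
    [0,-0.03,0],
    [0,0,0],
    [0,0,0],
    [0,0,0],
  ],
  twist=[
    [0,0,0],
    [0,0,0],
    [0,0,0],
    [0,0,0],
    [0,0,0],
    [0,0,0],
    [0,0,0],
    [0,0,0],
  ],
  fingers=[0,0,0,0,0,0,0,0],
)

```text
time: 23.15
position: [0.4518, -0.0413, 0.421]
tool_rot: [2.244, 2.197, 0.001]
ft_force: [-0.7, 0.0, 0.0]
grip_width: 0.997
grip_force: 0.0
```

```bash
python3 - <<'E'
from h import *
s=ctrl.get_state()
print({k:np.round(s[k],4).tolist() for k in('time','position','tool_rot','ft_force')})
w=save("wrist","pics/w7.png");im=save("scene","pics/s7.png");sd=save("side","pics/d7.png")
c=np.zeros((600,800,3),np.uint8)
c[:300,:400]=cv2.resize(w[:,:,::-1],(400,300));c[:300,400:]=cv2.resize(im[110:260,180:380,::-1],(400,300));c[300:600,400:]=cv2.resize(sd[90:240,150:350,::-1],(400,300))
c[300:,:400]=cv2.resize(sd[100:190,190:310,::-1],(400,300))
cv2.imwrite("pics/c7.png",c)
E
```

```text
{'time': 23.15, 'position': [0.4518, -0.0413, 0.421], 'tool_rot': [2.2443, 2.1973, 0.0011], 'ft_force': [-0.6562, 0.0154, 0.0047]}
```

View pics/c7.png

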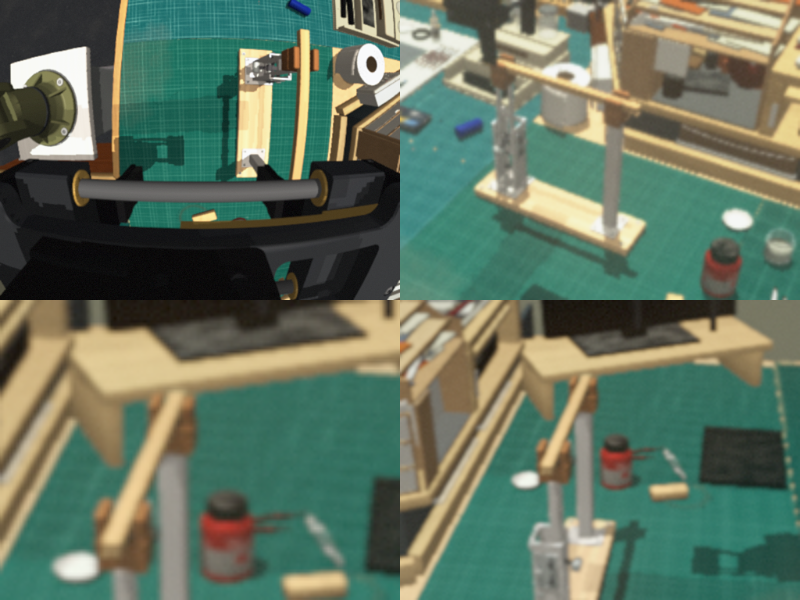

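The batten lies in both forks with roughly equal overhang, the section is still up, and the jars, pot and sanding block haven't moved. The arm is clear, so I'm handing in.

```bash
python3 -c "
from h import *
print(ctrl.close_job())"
```

```text
the job is handed in; nothing more can be done
None
```

The section sits on the top rung by its own pawl, the spar blank lies centred across both forks, the bystanders are untouched, and I handed the job in at about 23 s; no verdict came back.

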